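# Change the routing template and lock it down

## Task

Turn the router bench's isolator off. Then set on the jig whichever of the two templates drops right down over both of its dowel pins, lay or leave the other one flat on the bench, and fit every hold-down from the rack through a slot of its own, T-head down, giving each a quarter turn so that it is locked crosswise with its collar resting on the template. When all are locked, turn the isolator back on; leave the glue bottle, tape measure and wax tin where they are.

Things in the scene. Friction and masses are not known exactly. Their poses are not given: they have to be found in the camera images.
- jig: routing jig fixed to the bench: 200 x 200 mm plywood base (origin: centre of its underside), a striped wood blank between two aluminium rails along x; rails and blank top out 45 mm above the bench. Rails 48 mm wide at y = +-68 mm, tops 8 mm thick, 25 mm of free room below, two slots each
- jig_pin (a point): foot, at rail-top height, of the fixed dowel pin, jig (0, 68) mm. Both pins are steel, 14 mm across, 14 mm tall, tapered tips. The other pin stands on the y = -68 mm rail at x = +18 or x = -18 mm; a flat dark plug fills the free place. Which is not told: look, or try the templates
- jig_bed (a point): middle of the jig at the height of the rail tops, where a seated template's origin lies; axes as the jig
- slot1 (a point): centre of a jig slot, at the rail's top, jig (-55, 68) mm; the slot is 42 mm along the jig's x and 20 mm along its y; a locked hold-down's origin lies 10 mm above this point
- slot2 (a point): centre of a jig slot, at the rail's top, jig (55, 68) mm; the slot is 42 mm along the jig's x and 20 mm along its y; a locked hold-down's origin lies 10 mm above this point
- slot3 (a point): centre of a jig slot, at the rail's top, jig (-55, -68) mm; the slot is 42 mm along the jig's x and 20 mm along its y; a locked hold-down's origin lies 10 mm above this point
- slot4 (a point): centre of a jig slot, at the rail's top, jig (55, -68) mm; the slot is 42 mm along the jig's x and 20 mm along its y; a locked hold-down's origin lies 10 mm above this point
- template_a: routing template: brown plate 180 (x) x 172 (y) x 10 mm, 0.4 kg; origin: centre of its underside. Slots 42 (x) x 20 mm at (+-55, +-68) mm, window at x = +55, red stripe along the -x edge. 17 mm pin holes at (0, 68) and (+18, -68) mm. Seats with origin and axes on jig_bed; the template that does not suit the pins stops on a pin, 14 mm high. Both look alike but for the second hole
- template_b: routing template: brown plate 180 (x) x 172 (y) x 10 mm, 0.4 kg; origin: centre of its underside. Slots 42 (x) x 20 mm at (+-55, +-68) mm, window at x = +55, red stripe along the -x edge. 17 mm pin holes at (0, 68) and (-18, -68) mm. Seats with origin and axes on jig_bed; the template that does not suit the pins stops on a pin, 14 mm high. Both look alike but for the second hole
- template_a_grip (a point): middle of the template's wooden grip bar: 84 mm along the template's x, 18 mm thick in y, from 10 to 50 mm above its underside; this point lies 12 mm towards -x of the plate's centre and 34 mm above the underside
- template_b_grip (a point): middle of the template's wooden grip bar: 84 mm along the template's x, 18 mm thick in y, from 10 to 50 mm above its underside; this point lies 12 mm towards -x of the plate's centre and 34 mm above the underside
- holddown1: T-head hold-down, 0.14 kg (None if absent). Origin: centre of the underside of its grey collar (44 mm across, 8 thick). Below: stem 12 mm across; T-head 34 (x) x 12 (y) mm, 22 to 33 mm below origin. Above: orange wing grip 64 (x) x 16 (y) mm, 16 to 46 mm above origin. Either end may lead. Starts in a rack pocket, collar on the rack, wing across it; lift 40 mm to clear
- holddown2: T-head hold-down, 0.14 kg (None if absent). Origin: centre of the underside of its grey collar (44 mm across, 8 thick). Below: stem 12 mm across; T-head 34 (x) x 12 (y) mm, 22 to 33 mm below origin. Above: orange wing grip 64 (x) x 16 (y) mm, 16 to 46 mm above origin. Either end may lead. Starts in a rack pocket, collar on the rack, wing across it; lift 40 mm to clear
- holddown3: T-head hold-down, 0.14 kg (None if absent). Origin: centre of the underside of its grey collar (44 mm across, 8 thick). Below: stem 12 mm across; T-head 34 (x) x 12 (y) mm, 22 to 33 mm below origin. Above: orange wing grip 64 (x) x 16 (y) mm, 16 to 46 mm above origin. Either end may lead. Starts in a rack pocket, collar on the rack, wing across it; lift 40 mm to clear
- holddown4: T-head hold-down, 0.14 kg (None if absent). Origin: centre of the underside of its grey collar (44 mm across, 8 thick). Below: stem 12 mm across; T-head 34 (x) x 12 (y) mm, 22 to 33 mm below origin. Above: orange wing grip 64 (x) x 16 (y) mm, 16 to 46 mm above origin. Either end may lead. Starts in a rack pocket, collar on the rack, wing across it; lift 40 mm to clear
- rack: wooden rack fixed to the bench, 274 (x) x 68 (y) x 44 mm tall, origin under its centre; four pockets 20 (x) x 42 (y) mm, 37 mm deep, at x = -105, -35, 35, 105 mm for hold-downs 1 to 4
- isolator_box: grey isolator enclosure fixed to the bench, 110 x 110 x 85 mm, yellow face on top with a red dot towards +y (off) and a green dot towards +x (on); origin under its centre
- isolator (a joint): red handle of the isolator, turning about the vertical through the box's centre. 0 = off: bar along the box's y, white pointer towards +y; 1.571 = on: bar along the box's x, pointer towards +x (clockwise from above). Stops at both ends; stiff (about 0.2 N m), stays where it is left
- isolator_grip (a point): middle of the handle's bar, on its axis, 118 mm above the bench; its x runs along the bar to the pointer. The bar is 66 mm long, 16 mm thick and 34 mm tall, from 98 to 132 mm above the bench, over a round hub 52 mm across
- glue: bystander: white glue bottle with orange cap, 60 mm across, 140 mm tall, origin under its centre
- tape: bystander: red tape measure lying flat, 72 mm across, 34 mm tall, origin under its centre
- wax: bystander: wax tin, 72 mm across, 45 mm tall, origin under its centre
Things that resemble listed ones, but are neither listed nor needed, are in the scene too. Leave any blue look-alike of the holddown2 alone.

How it is judged:
By the outcome, as a careful person would: the job done as asked, in the order asked, and still so for the second after the job is handed in, with the robot touching nothing.
Of holddown1, holddown2, holddown3, holddown4 only 2 to 4 are there at a start; the rules pass over those that are not, and their reading is None.
At some moment in a run one of template_a, template_b may be knocked a few centimetres aside while the robot is not near it.
It also fails if it takes over 210 s, if anything falls off the work surface, if the arm or the gripper's body presses on something with over 40 N, if the wrist force passes 120 N, or if a joint passes its speed limit or range.

## Robot

A 6-joint arm with a two-finger parallel gripper is mounted at the origin on the work surface. World frame = base frame: x ahead of the robot, y to its left, z up, the work surface at z = 0. Lengths are in mm, angles in rad, forces in N, time in s.
With the tool pointing down it reaches from about 350 to 975 mm from the base axis. Payload 7.1 kg.
Tool frame: the origin (TCP) lies midway between the tips of the shut fingers; the grasp point (between the pads) lies 19 mm behind it (ctrl.tcp_to_grasp is the distance from the TCP to the grasp point, in mm); z points along the fingers, y is the line along which they close (so a half turn about z gives the same grasp; the last joint's range is limited). The gripper opens to 88 mm and grips with 3 to 60 N. Pads are 20 mm wide; open, the fingers measure 115 mm over their backs; the gripper's body (75 mm by 178 mm) begins 61 mm behind the grasp point.
Start: joints at [1.156, 0.423, 1.63, -0, 1.089, -0.019], TCP at [240.934, 576.676, 222.675] pointing down, gripper open.
Joint ranges: [-3, 3], [-0.9, 2.11], [0.09, 2.58], [-1.31, 4.45], [0.11, 2.69], [-2.54, 2.54]. Speed limits (rad/s): [2.39, 2.39, 3.01, 3.14, 3.14, 3.14].

## Interface

Orientations are given as a rotation vector (axis times angle).
In Python, from workcell import get_obs, cams, ticket, boxes_of, ctrl gives the robot as it stands.
- The arm moves only by the shell command python3 -m creep 'ROWS' [OPENING]. ROWS is JSON, one flat list of numbers, 4 for each row, row after row: the shift along the world's x, y, z in m, then the turn about the world's z in rad. In form: [tx, ty, tz, spin, tx, ty, tz, spin, ...]. A call has 1 to 10 rows; each row is the pose to reach, as a shift and turn from the pose commanded when the call began; what a row does not reach only later rows make up. A row lasts 1/12 s, in which the tool goes at most 41.7 mm and 7.16 degrees, less where a joint would pass 70% of its speed; a pose out of reach is approached as far as the arm can. A call with a gripper value outside its range is refused whole. OPENING is the opening, from 0 (shut) to 1 (fully open), set as the call begins (- or left out, the last holds). The fingers move at their own pace and stop on an object; the grip force is fixed at half the most. Time passes only in rows, so rows that repeat a pose let the fingers close. It gives the time, the measured TCP pose, the force, the opening and the grip force at its end, in the units of the state.
- get_obs(): the state, without advancing time (a new reading comes with each control period).
- cams.get_image(name): name is "scene" or "top" or "wrist"; returns (picture, depth): 480x640x3 uint8, red, green, blue; 480x640 float32, mm along the optical axis (not along the pixel's ray), 0 where there is no reading.
- cams.get_calibration(name): a dict with "mtx" (3x3 intrinsics, pixels), "R" (3x3) and "t" (3): a world point X has camera coordinates R X + t; the wrist camera has in their place "mount" (4x4, takes a point from camera to tool coordinates, whose origin is the TCP and whose axes are the flange's). Camera axes: x right, y down, z forward; pixel columns grow to the right and rows downward; lengths in mm; the calibration is good to about 2 mm. The wrist camera is an equidistant fisheye: a pixel r from the principal point sees the ray r / f radians off the axis. A picture is of the moment at which its call begins: read the wrist's pose just before it. get_calibration takes no time and is no camera call.
- ticket.close_job(): hands the job in; it is judged then, once.
Trained networks look in the newest picture that a camera, given by its name, has taken for a name from the list of things; names that differ only in an ending like _2 or _b are one class to them, and where a whole thing is asked for, a point or a joint stands for the part that bears it (a point fixed in the world has none). Each returns a list of dicts, best first, with "score" (0 to 1); they miss things now and then, are a little off and sometimes report something else, mostly with a low value. They report only what shows in the picture. A call takes as long as a camera call. They do not tell look-alikes from the thing itself.
- boxes_of(camera, target): "centre" ([column, row] in pixels, amid what is visible of it).
The state is a dict: "t": time; "qpos": joint angles; "qvel": joint speeds; "joint_torque": joint torques, N m; "ee_pos": TCP position; "orientation": TCP orientation; "ft_force": force on the tool from outside, world axes, zero at the start; "moment": the same for the moment, N m; "width": finger opening in mm; "grasp_force": force on a finger pad.
Only numpy, scipy, OpenCV 4.12 (cv2) and the standard library are available. Lean on these libraries where they do the work, as an engineer would, in place of code of your own. Each camera call takes 0.05 s, during which the arm holds its last target. There are 200 camera calls.

## Working session

There is one attempt and no reset: what is moved stays moved. The work goes in short steps, Python scripts to look and compute and a shell command to move; the robot and the scene stay as the last step left them, time stands still between calls to the robot, and variables do not carry over. Pictures are saved under pics/ and viewed, at most 14 in all, crops included, and the job is handed in when it is done.

```bash
mkdir -p pics; ls
cat > h.py <<'E'
import numpy as np, cv2
from workcell import get_obs, cams, ticket, boxes_of, ctrl
from scipy.spatial.transform import Rotation as Ro
def world(cam,u,v,depth=None,z=None,obs=None):
    c=cams.get_calibration(cam);K=np.array(c["mtx"])
    if cam=="wrist":
        x=(u-K[0,2])/K[0,0];y=(v-K[1,2])/K[1,1];r=np.hypot(x,y)
        d=np.array([np.sin(r)*x/max(r,1e-9),np.sin(r)*y/max(r,1e-9),np.cos(r)])
        M=np.array(c["mount"]);R=Ro.from_rotvec(obs["orientation"]).as_matrix()
        o=R@M[:3,3]+np.array(obs["ee_pos"]);w=R@M[:3,:3]@d; cz=d[2]
    else:
        R=np.array(c["R"]);t=np.array(c["t"]).ravel()
        d=np.array([(u-K[0,2])/K[0,0],(v-K[1,2])/K[1,1],1.]);o=-R.T@t;w=R.T@d;cz=1
    if z is not None: return o+w*(z-o[2])/w[2]
    return o+w*depth/cz
def snap(cam,name):
    o=get_obs();im,d=cams.get_image(cam)
    cv2.imwrite(f"pics/{name}.png",im[:,:,::-1]);np.save(f"pics/{name}_d.npy",d);return o,im,d
E
python3 - <<'E'
from h import *
print(get_obs())
for c in ["top","scene"]:
    o,im,d=snap(c,c+"0")
    for n in ["jig","template_a","holddown1","rack","isolator_box","isolator","glue","tape","wax"]:
        for b in boxes_of(c,n):
            u,v=b["centre"]; dd=d[int(v),int(u)]
            print(c,n,round(b["score"],2),np.round([u,v]),np.round(world(c,u,v,dd)))
E
```

```text
pics
{'t': 0.0, 'qpos': array([ 1.15601363e+00,  4.23830718e-01,  1.63070193e+00,  7.44058405e-06,
        1.08860949e+00, -1.90249690e-02]), 'qvel': array([ 3.43456241e-04, -3.95172158e-05,  4.13564147e-04, -4.12677652e-04,
       -8.09807936e-04,  4.64972706e-04]), 'joint_torque': array([-1.11491099e-03, -5.44632483e+01, -2.73657238e+01,  6.42422657e-02,
        2.29131652e-02, -1.36774761e-04]), 'ee_pos': array([240.70168995, 576.17448172, 221.90333796]), 'orientation': array([-6.17544129e-01, -3.07995170e+00,  2.37440963e-03]), 'ft_force': array([-0.09903055,  1.02322107,  0.94389575]), 'moment': array([ 0.0285108 , -0.02744742,  0.02720474]), 'grasp_force': 0.0, 'width': 87.86265142413356}
top jig 0.68 [296. 277.] [521.  17.  47.]
top jig 0.44 [285. 170.] [741.  45.  93.]
top jig 0.35 [410. 171.] [ 764. -226.   34.]
top template_a 0.84 [145. 344.] [375. 322.  52.]
top template_a 0.65 [168. 229.] [623. 298.  26.]
top holddown1 0.91 [422. 294.] [ 488. -241.   89.]
top holddown1 0.84 [369. 362.] [ 351. -137.   79.]
top holddown1 0.72 [428. 330.] [ 416. -252.   90.]
top holddown1 0.
[... 605 characters left out ...]
e template_a 0.71 [404. 434.] [645. 315.  46.]
scene template_a 0.45 [332. 182.] [ 422. -248.   67.]
scene holddown1 0.98 [383. 203.] [ 355. -130.   57.]
scene holddown1 0.95 [331. 181.] [ 426. -245.   73.]
scene holddown1 0.91 [251. 210.] [ 635. -239.   71.]
scene holddown1 0.78 [308. 192.] [ 493. -236.   72.]
scene holddown1 0.19 [532. 377.] [380. 335.   9.]
scene rack 0.76 [289. 217.] [ 557. -213.   40.]
scene rack 0.47 [354. 289.] [552.  47.  45.]
scene isolator_box 0.57 [264. 161.] [ 533. -385.   85.]
scene isolator 0.76 [266. 140.] [ 507. -430.  113.]
scene glue 0.73 [250. 331.] [773.  70.  90.]
scene tape 0.62 [201. 251.] [ 766. -211.   33.]
scene wax 0.72 [218. 301.] [786. -54.  44.]
```

View pics/top0.png

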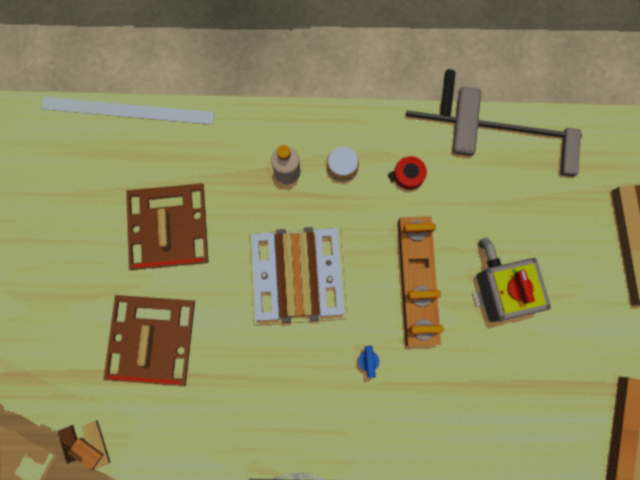

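View pics/scene0.png

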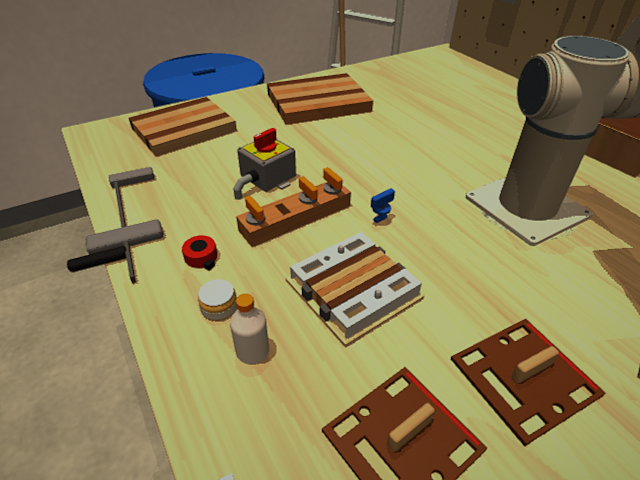

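The blue look-alike is at top (369,362). The orange hold-downs are at (419,228), (424,295) and (426,330), and the pocket at (420,262) is empty. The upper template (168,228) has its second hole towards +x and the lower one (148,340) towards −x. Next I check the pins in close crops.

Run:
```python
from h import *
im=cv2.imread("pics/top0.png");s=cv2.imread("pics/scene0.png")
def c(i,x,y,w,h): return cv2.resize(i[y:y+h,x:x+w],(400,300),interpolation=cv2.INTER_CUBIC)
m=np.vstack([np.hstack([c(im,236,218,128,116) ,c(s,280,225,150,112)]),np.hstack([c(im,95,180,160,212) if 0 else cv2.resize(im[175:395,95:220],(400,300)),c(im,465,240,96,84)])])
cv2.imwrite("pics/m0.png",m)
```

```text
(no output)
```

View pics/m0.png

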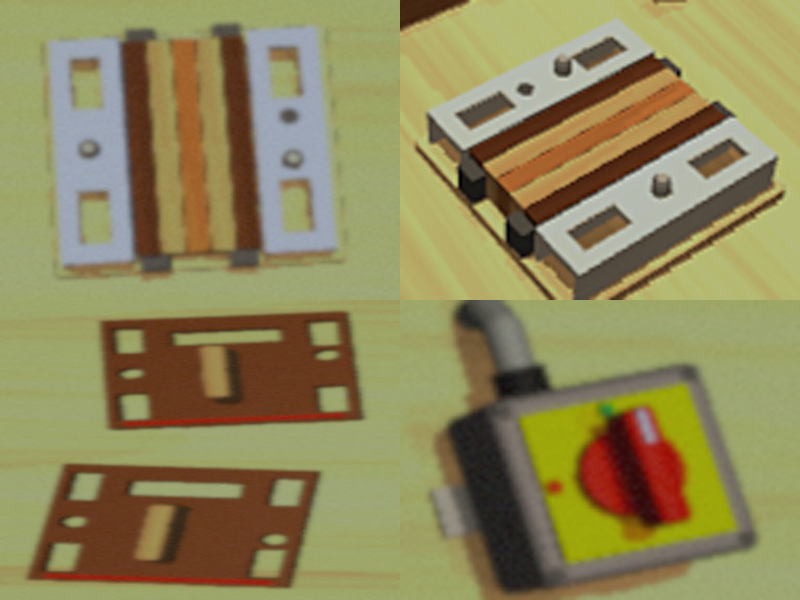

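Top-left crop: the fixed pin is on the left rail, and the second pin on the right rail sits towards −x, with the plug towards +x. So template_b is the one needed: the lower plate in the top view (148,340), whose right hole lies towards the red stripe. The handle points to green, so it is on. I'll measure poses from the top picture.

```bash
cat >> h.py <<'E'
def rect(cam,mask,z,obs=None,minA=60):
    "world minAreaRect of each blob (centre, size, yaw deg of long side)"
    out=[]
    for c in cv2.findContours(mask.astype(np.uint8),cv2.RETR_EXTERNAL,cv2.CHAIN_APPROX_NONE)[0]:
        if cv2.contourArea(c)<minA: continue
        P=np.array([world(cam,p[0][0],p[0][1],z=z,obs=obs)[:2] for p in c],np.float32)
        (x,y),(w,h),a=cv2.minAreaRect(P)
        if w<h: w,h,a=h,w,a+90
        a=(a+90)%180-90
        out.append((round(float(x),1),round(float(y),1),round(float(w)),round(float(h)),round(a,1),np.round(c.mean(0)[0]).tolist()))
    return out
def hsv(im): return cv2.cvtColor(im,cv2.COLOR_RGB2HSV)
E
python3 - <<'E'
from h import *
im=cv2.imread("pics/top0.png")[:,:,::-1];H=hsv(im);h,s,v=[H[:,:,i].astype(int) for i in range(3)]
k=np.zeros(h.shape,bool);k[150:400,95:560]=1
yel=k&(abs(h-30)<4)&(s>225)&(v>100)
print("yellow",rect("top",yel,85,minA=150))
br=k&((h<10)|(h>174))&(s>120)&(v<150)
br[:,220:]=0
print("brown",rect("top",cv2.morphologyEx(br.astype(np.uint8),cv2.MORPH_CLOSE,np.ones((5,5))),10,minA=800))
gr=k&(s<75)&(v>110);gr[:,360:]=0
print("rails",rect("top",gr,45,minA=500))
og=k&(h>=10)&(h<20)&(s>215)&(v>140);og[:,:400]=0
print("orange",rect("top",og,90,minA=60))
for p in [(121,331),(140,347)]: print(H[p[1]-1,p[0]])
print([H[228,412],H[278,330],H[294,520]])
for c,z in [((265,275),52),((331,280),52)]: print(world("top",*c,z=z))
for c in [(180,350),(115,338),(144,345)]: print(world("top",*c,z=10))
print({c:np.round(cams.get_calibration(c)["mtx"]).tolist() for c in ["top","wrist"]},np.round(cams.get_calibration("wrist")["mount"],3).tolist())
E
```

```text
yellow [(505.2, -439.2, 84, 83, -75.7, [519.0, 289.0])]
brown []
rails [(524.0, 84.0, 189, 53, 4.6, [264.0, 276.0]), (536.5, -53.2, 189, 55, 6.0, [329.0, 271.0]), (777.0, -78.1, 66, 57, -88.5, [342.0, 161.0])]
orange []
[ 11 176 103]
[ 19 138 155]
[array([ 21, 239, 161], dtype=uint8), array([ 41,  24, 151], dtype=uint8), array([  3, 219,  71], dtype=uint8)]
[523.43946133  81.47340994  52.        ]
[516.28256425 -57.25360199  52.        ]
[364.36818668 259.07147672  10.        ]
[386.10934929 398.99292134  10.        ]
[372.95398659 336.16400638  10.        ]
{'top': [[563.0, 0.0, 324.0], [0.0, 563.0, 244.0], [0.0, 0.0, 1.0]], 'wrist': [[372.0, 0.0, 323.0], [0.0, 372.0, 244.0], [0.0, 0.0, 1.0]]} [[-0.0, -0.963, -0.268, 73.47], [1.0, -0.0, -0.001, -0.367], [0.001, -0.268, 0.963, -162.5], [0.0, 0.0, 0.0, 1.0]]
```

```bash
R='0.26,-0.55,0.1,-1.25'; python3 -m creep '[0.26,-0.55,0.1,-1.25,0.26,-0.55,0.1,-1.25,0.26,-0.55,0.1,-1.25,0.26,-0.55,0.1,-1.25,0.26,-0.55,0.1,-1.25,0.26,-0.55,0.1,-1.25,0.26,-0.55,0.1,-1.25,0.26,-0.55,0.1,-1.25,0.26,-0.55,0.1,-1.25,0.26,-0.55,0.1,-1.25]' 1; python3 -m creep '[0.02,-0.4,0,-1.25,0.02,-0.4,0,-1.25,0.02,-0.4,0,-1.25,0.02,-0.4,0,-1.25,0.02,-0.4,0,-1.25,0.02,-0.4,0,-1.25,0.02,-0.4,0,-1.25,0.02,-0.4,0,-1.25,0.02,-0.4,0,-1.25,0.02,-0.4,0,-1.25]'
```

```text
t: 1.83
ee_pos: [417.1, 203.1, 290.9]
orientation: [2.309, 2.13, 0.001]
ft_force: [-0.3, -0.0, 0.6]
width: 87.3
grasp_force: 0.0
t: 2.67
ee_pos: [436.6, -198.6, 290.6]
orientation: [3.118, 0.372, 0.001]
ft_force: [0.2, 0.0, 0.3]
width: 87.8
grasp_force: 0.0
```

```bash
python3 -m creep '[0.04,-0.24,-0.02,0,0.04,-0.24,-0.02,0,0.04,-0.24,-0.02,0,0.04,-0.24,-0.02,0,0.04,-0.24,-0.02,0,0.04,-0.24,-0.02,0,0.04,-0.24,-0.02,0,0.04,-0.24,-0.02,0,0.04,-0.24,-0.02,0]' 1
cat >> h.py <<'E'
def closing(o):
    y=Ro.from_rotvec(o["orientation"]).as_matrix()[:,1];return np.degrees(np.arctan2(y[1],y[0]))
E
python3 - <<'E'
from h import *
o,im,d=snap("wrist","w1");print(o["ee_pos"],closing(o))
H=hsv(im);h,s,v=[H[:,:,i].astype(int) for i in range(3)]
yel=(abs(h-29)<5)&(s>210)&(v>90)
print("yellow",rect("wrist",yel,85,o,minA=900))
red=((h<6)|(h>174))&(s>170)&(d>0)
for zz in (132,): print("red",rect("wrist",red,zz,o,minA=300))
E
```

```text
t: 3.42
ee_pos: [476.2, -434.5, 269.8]
orientation: [-3.117, -0.384, 0.001]
ft_force: [1.0, 0.3, 0.0]
width: 88.0
grasp_force: 0.0
[ 476.24839214 -434.46600035  269.79476219] -75.9426683463637
yellow []
red [(503.7, -439.0, 54, 48, 55.9, [335.0, 195.0])]
```

View pics/w1.png

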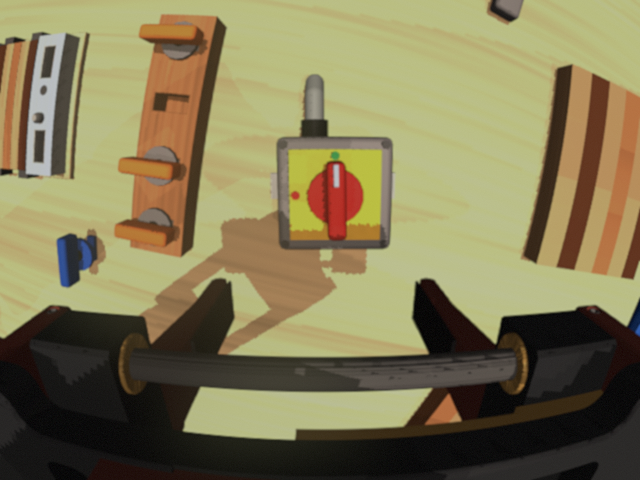

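The wrist view shows the handle at (337,198) with its pointer up towards green (on), aligned with the gripper. I'll descend and grip.

```bash
python3 -m creep '[0.028,-0.005,0,0,0.028,-0.005,-0.04,0,0.028,-0.005,-0.08,0,0.028,-0.005,-0.12,0,0.028,-0.005,-0.15,0,0.028,-0.005,-0.163,0,0.028,-0.005,-0.163,0]' 1 && python3 -m creep '[0,0,0,0,0,0,0,0,0,0,0,0,0,0,0,0,0,0,0,0,0,0,0,0]' 0
```

```text
t: 4.05
ee_pos: [503.3, -437.4, 104.5]
orientation: [-3.113, -0.387, 0.006]
ft_force: [-0.3, 1.3, -0.4]
width: 88.5
grasp_force: 0.0
t: 4.55
ee_pos: [505.0, -440.4, 108.3]
orientation: [3.117, 0.385, 0.002]
ft_force: [-0.5, 0.9, -0.9]
width: 51.3
grasp_force: 0.0
```

```bash
python3 -m creep '[0,0,0,0,0,0,0,0,0,0,0,0,0,0,0,0,0,0,0,0,0,0,0,0,0,0,0,0,0,0,0,0]' 0 && python3 -m creep '[0,0,0,0.1,0,0,0,0.2,0,0,0,0.3,0,0,0,0.4,0,0,0,0.5,0,0,0,0.6,0,0,0,0.7,0,0,0,0.8,0,0,0,0.9,0,0,0,1.0]' && python3 -m creep '[0,0,0,0.1,0,0,0,0.2,0,0,0,0.3,0,0,0,0.4,0,0,0,0.5,0,0,0,0.57,0,0,0,0.6,0,0,0,0.6,0,0,0,0.57,0,0,0,0.57]'
```

```text
t: 5.22
ee_pos: [504.3, -438.9, 107.1]
orientation: [-3.116, -0.385, 0.001]
ft_force: [-1.6, 4.9, 3.2]
width: 15.7
grasp_force: 29.8
t: 6.05
ee_pos: [503.6, -438.0, 107.1]
orientation: [-2.544, -1.836, -0.0]
ft_force: [-4.0, 8.6, 5.6]
width: 15.7
grasp_force: 30.0
t: 6.88
ee_pos: [503.0, -438.2, 107.1]
orientation: [-1.932, -2.471, -0.001]
ft_force: [-5.6, 6.9, 6.9]
width: 16.2
grasp_force: 30.0
```

```bash
python3 -m creep '[0,0,0,0,0,0,0,0,0,0,0,0,0,0,0,0]' 0.7 && python3 -m creep '[0,0,0.04,0,-0.03,0,0.08,0,-0.03,0,0.12,0,-0.03,0,0.16,0,-0.03,0,0.16,0]' 1
python3 - <<'E'
from h import *
o,im,d=snap("wrist","w2");t,im2,d2=snap("top","t2")
a=im2[235:335,455:565]
cv2.imwrite("pics/m2.png",cv2.resize(np.hstack([cv2.resize(a,(480,436)),]),(480,436))[:,:,::-1])
E
```

```text
t: 7.22
ee_pos: [504.9, -440.4, 107.3]
orientation: [1.933, 2.476, -0.0]
ft_force: [-0.6, -0.3, -0.1]
width: 38.9
grasp_force: 0.0
t: 7.63
ee_pos: [477.1, -443.1, 276.1]
orientation: [1.926, 2.465, -0.002]
ft_force: [1.1, -0.7, 1.8]
width: 72.5
grasp_force: 0.0
```

View pics/w2.png

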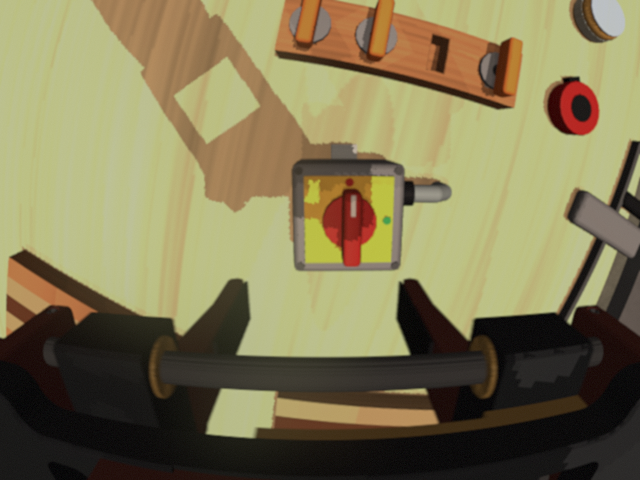

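Pointer is now at the red dot (349,183): off. Next stop is template_b.

```bash
python3 -m creep '[0.02,-0.0,0.04,0,0.02,0.4,0.04,0.6,0.02,0.4,0.04,0.6,0.02,0.4,0.04,0.6,0.02,0.4,0.04,0.6,0.02,0.4,0.04,0.6,0.02,0.4,0.04,0.6,0.02,0.4,0.04,0.6,0.02,0.4,0.04,0.6,0.02,0.4,0.04,0.6]' && python3 -m creep '[-0.09,0.4,-0.03,0.62,-0.09,0.4,-0.03,0.62,-0.09,0.4,-0.03,0.62,-0.09,0.4,-0.03,0.62,-0.09,0.4,-0.03,0.62,-0.09,0.4,-0.03,0.62,-0.09,0.4,-0.03,0.62,-0.09,0.4,-0.03,0.62,-0.09,0.4,-0.03,0.62,-0.09,0.4,-0.03,0.62]' 1
```

```text
t: 8.57
ee_pos: [493.3, -63.0, 305.1]
orientation: [-1.114, -2.934, 0.001]
ft_force: [1.4, 0.0, -0.1]
width: 87.8
grasp_force: 0.0
t: 9.4
ee_pos: [402.7, 336.9, 274.8]
orientation: [-0.164, -3.135, 0.003]
ft_force: [1.1, -0.9, -0.4]
width: 88.0
grasp_force: 0.0
```

Run:
```python
from h import *
o,im,d=snap("wrist","w3");print(o["ee_pos"],closing(o))
print([(round(b["score"],2),np.round(b["centre"])) for n in ["template_b"] for b in boxes_of("wrist",n)])
```

```text
[402.74735632 336.89194497 274.82577406] 83.9934925684076
[(0.92, array([312., 189.])), (0.76, array([319., 345.]))]
```

View pics/w3.png

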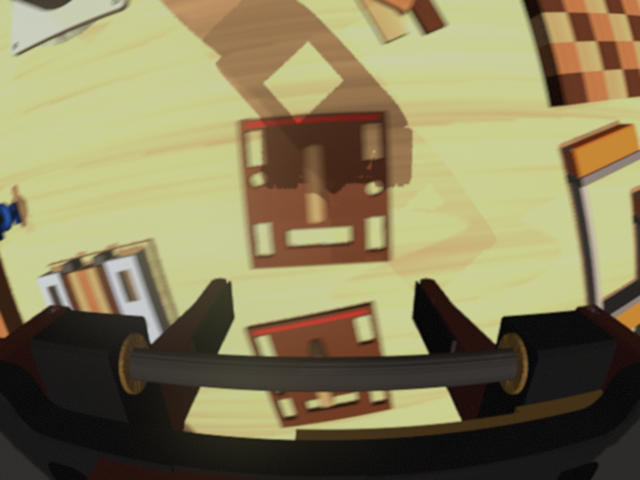

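```bash
cat >> h.py <<'E'
def rectify(im,o,x0,x1,y0,y1,z,s=0.5):
    "world-aligned ortho picture at height z: row 0 = x1, column 0 = y1; s mm per pixel"
    c=cams.get_calibration("wrist");K=np.array(c["mtx"]);M=np.array(c["mount"])
    R=Ro.from_rotvec(o["orientation"]).as_matrix()
    X,Y=np.meshgrid(np.arange(x1,x0,-s),np.arange(y1,y0,-s),indexing="ij")
    P=np.stack([X,Y,np.full_like(X,z)],-1)-np.array(o["ee_pos"])
    P=(P@R-M[:3,3])@M[:3,:3]
    r=np.hypot(P[...,0],P[...,1]);th=np.arctan2(r,P[...,2])
    u=K[0,2]+K[0,0]*th*P[...,0]/r;v=K[1,2]+K[1,1]*th*P[...,1]/r
    return cv2.remap(im,u.astype(np.float32),v.astype(np.float32),cv2.INTER_LINEAR)
E
cat > tm.py <<'E'
from h import *
def plate(o,im,cx,cy,zt,hw=130,name=None):
    "find brown plate: returns centre and yaw from minAreaRect and from slots/holes"
    r=rectify(im,o,cx-hw,cx+hw,cy-hw,cy+hw,zt);H=hsv(r).astype(int)
    m=((H[...,0]<14)|(H[...,0]>172))&(H[...,1]>140)&(H[...,2]<135)
    m=cv2.morphologyEx(m.astype(np.uint8),cv2.MORPH_OPEN,np.ones((7,7)))
    if name: cv2.imwrite(f"pics/{name}.png",np.hstack([r[:,:,::-1],cv2.cvtColor(m*255,cv2.COLOR_GRAY2BGR)]))
    W=lambda p:(round(cx+hw-p[1]*.5,1),round(cy+hw-p[0]*.5,1))
    cs,hi=cv2.findContours(m,cv2.RETR_CCOMP,cv2.CHAIN_APPROX_NONE)
    i=max(range(len(cs)),key=lambda k:cv2.contourArea(cs[k]))
    print("plate",W(cv2.minAreaRect(cs[i])[0]),np.multiply(cv2.minAreaRect(cs[i])[1],.5),cv2.minAreaRect(cs[i])[2])
    for k,c in enumerate(cs):
        a=cv2.contourArea(c)*.25
        if hi[0][k][3]>=0 and a>100:
            q=cv2.minAreaRect(c);print(" hole",W(q[0]),np.round(np.multiply(q[1],.5)),round(q[2],1),round(a))
E
python3 - <<'E'
from tm import *
im=cv2.imread("pics/w3.png")[:,:,::-1].copy()
o=get_obs();plate(o,im,375,330,10,name="r3")
E
```

```text
plate (382.4, 333.4) [161.56587219 177.20210266] 3.012787342071533
 hole (388.4, 329.1) [ 89. 122.] 1.6 4200
```

View pics/r3.png

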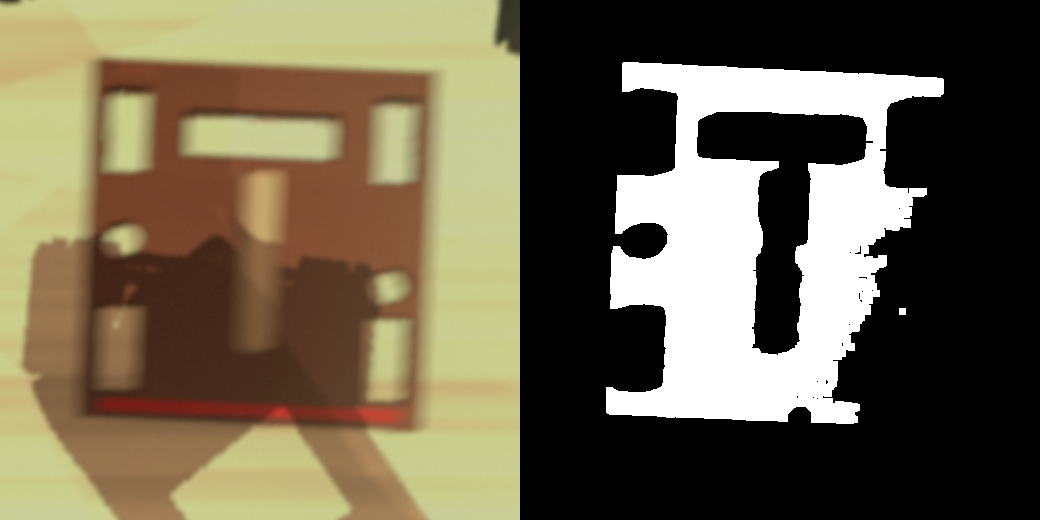

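Motion blur: the arm was still moving when this was taken. Rough plate centre is (382.5,330), yaw −2.7°. I'll get nearer, settle and look once more.

```bash
python3 -m creep '[0.004,-0.006,-0.03,0.058,0.004,-0.006,-0.06,0.058,0.004,-0.006,-0.06,0.058,0.004,-0.006,-0.06,0.058,0.004,-0.006,-0.06,0.058,0.004,-0.006,-0.06,0.058]' 1
sed -i 's/^    m=((H.*/    f=r.astype(float)+1;m=(f[...,1]\/f[...,0]<0.66)\&(f[...,2]\/f[...,0]<0.6)/' tm.py
python3 - <<'E'
from tm import *
o,im,d=snap("wrist","w4");print(o["ee_pos"],closing(o));plate(o,im,380,330,10,name="r4")
x=cv2.imread("pics/r4.png");cv2.imwrite("pics/r4s.png",cv2.resize(x,(800,400)))
E
```

```text
t: 10.0
ee_pos: [409.5, 329.2, 218.4]
orientation: [0.076, 3.139, 0.002]
ft_force: [0.3, 0.5, 0.1]
width: 87.7
grasp_force: 0.0
[409.45195043 329.22714068 218.42957188] 87.22217148912267
plate (384.2, 326.2) [168.97055054 177.77432251] 2.710202932357788
 hole (332.7, 395.3) [22. 44.] 3.1 914
 hole (387.0, 392.7) [17. 19.] 45.0 260
 hole (389.9, 324.2) [ 79. 122.] 1.5 3828
 hole (440.9, 390.1) [23. 43.] 2.6 936
```

View pics/r4s.png

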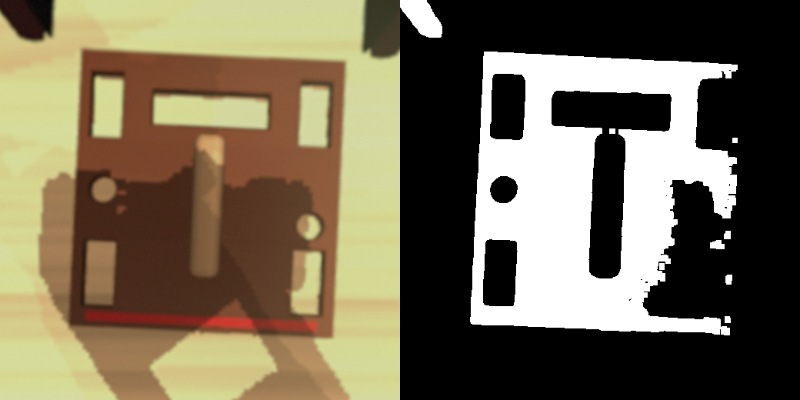

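The plate is sharp now. It is centred at about (383.6,324.8) with yaw −2.75°, and its second hole sits towards the stripe, so this is template_b. Descending to its grip.

```bash
python3 -m creep '[-0.038,-0.004,-0.0,0,-0.038,-0.004,-0.04,0,-0.038,-0.004,-0.08,0,-0.038,-0.004,-0.12,0,-0.038,-0.004,-0.16,0,-0.038,-0.004,-0.19,0,-0.038,-0.004,-0.2,0,-0.038,-0.004,-0.2,0,-0.038,-0.004,-0.2,0]' 1 && python3 -m creep '[0,0,0,0,0,0,0,0,0,0,0,0,0,0,0,0,0,0,0,0,0,0,0,0,0,0,0,0,0,0,0,0,0,0,0,0,0,0,0,0]' 0 && python3 -m creep '[0,0,0,0,0,0,0,0,0,0,0,0,0,0,0,0]' 0
```

```text
t: 10.8
ee_pos: [371.4, 325.5, 18.1]
orientation: [0.075, 3.14, 0.001]
ft_force: [-0.6, 0.0, -0.2]
width: 87.9
grasp_force: 0.0
t: 11.63
ee_pos: [370.5, 324.9, 17.0]
orientation: [-0.075, -3.141, 0.0]
ft_force: [-0.2, 0.2, -0.4]
width: 24.0
grasp_force: 0.0
t: 11.97
ee_pos: [370.7, 325.1, 17.0]
orientation: [0.075, 3.141, 0.0]
ft_force: [0.4, 1.3, -1.7]
width: 17.7
grasp_force: 30.0
```

```bash
python3 -m creep '[0,0,0.02,0,0,0,0.06,0,0,0,0.1,0,0,0,0.14,0,0,0,0.18,0,0,0,0.22,0,0,0,0.26,0,0,0,0.27,0,0,0,0.27,0]' && python3 -m creep '[0.2,-0.18,0,0.03,0.2,-0.18,0,0.03,0.2,-0.18,0,0.03,0.2,-0.18,0,0.03,0.2,-0.18,0,0.03,0.2,-0.18,0,0.03,0.2,-0.18,0,0.03,0.2,-0.18,0,0.03,0.2,-0.18,0,0.03,0.2,-0.18,0,0.03]' && python3 -m creep '[0.14,-0.13,0,0.1,0.14,-0.13,0,0.1,0.14,-0.13,0,0.1,0.14,-0.13,0,0.1,0.14,-0.13,0,0.1,0.14,-0.13,0,0.1,0.14,-0.13,0,0.1,0.14,-0.13,0,0.1,0.14,-0.13,0,0.1,0.14,-0.13,0,0.1]'
python3 - <<'E'
from h import *
o,im,d=snap("wrist","w5");print(o["ee_pos"],closing(o),o["ft_force"],o["width"])
r=rectify(im,o,410,640,-110,140,45);cv2.imwrite("pics/r5.png",r[:,:,::-1]);np.save("pics/r5.npy",r)
print(r.shape)
E
```

```text
t: 12.72
ee_pos: [371.5, 325.7, 289.5]
orientation: [0.075, 3.137, 0.006]
ft_force: [0.2, 0.7, -5.9]
width: 17.6
grasp_force: 30.0
t: 13.55
ee_pos: [568.6, 144.9, 284.0]
orientation: [-0.028, -3.136, 0.001]
ft_force: [-0.1, -0.1, -5.8]
width: 18.0
grasp_force: 30.0
t: 14.38
ee_pos: [709.6, 16.6, 287.1]
orientation: [0.132, -3.138, -0.0]
ft_force: [-0.4, -0.3, -5.5]
width: 17.9
grasp_force: 30.0
[709.56726598  16.55483483 287.10357024] 94.81659417888864 [-0.42874798 -0.27298369 -5.49905664] 17.929944845807725
(460, 500, 3)
```

View pics/r5.png

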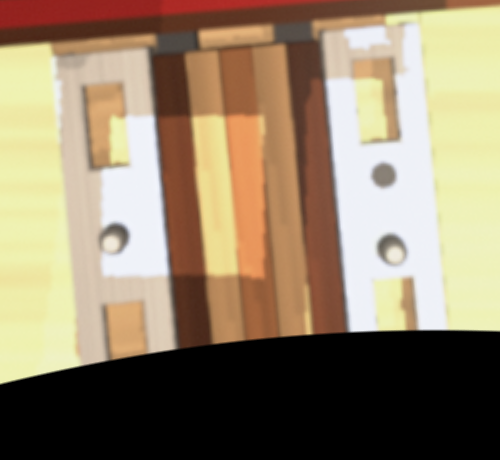

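Both pins show (left (113,238), right (390,248)), with the plug at (384,175): pin at −18, which confirms template_b. I'll fit the jig pose on outline edges.

```bash
cat > jf.py <<'E'
from h import *
from scipy.optimize import minimize
def fit(r,x1,y1,p0,s=0.5,slots=((55,68),(55,-68),(-55,68),(-55,-68)),plug=True,size=(42,20)):
    g=cv2.cvtColor(r,cv2.COLOR_RGB2GRAY).astype(np.float32)
    g=cv2.GaussianBlur(g,(0,0),1.5);G=np.hypot(cv2.Sobel(g,5,1,0),cv2.Sobel(g,5,0,1));G=np.minimum(G,np.percentile(G,97))
    t=np.linspace(-1,1,60);P=[]
    a,b=size[0]/2,size[1]/2
    for cx,cy in slots:
        for e in (-1,1): P+=[np.c_[cx+a*t,cy+e*b+0*t],np.c_[cx+e*a+0*t,cy+b*t]]
    if plug: q=np.linspace(0,6.28,120);P+=[np.c_[18+6.5*np.cos(q),-68+6.5*np.sin(q)]]
    P=np.vstack(P)
    def f(p):
        c,n=np.cos(p[2]),np.sin(p[2]);X=p[0]+c*P[:,0]-n*P[:,1];Y=p[1]+n*P[:,0]+c*P[:,1]
        return -cv2.remap(G,((y1-Y)/s).astype(np.float32)[None],((x1-X)/s).astype(np.float32)[None],cv2.INTER_LINEAR).mean()
    best=None
    for dx in (-4,0,4):
        for dy in (-4,0,4):
            q=minimize(f,[p0[0]+dx,p0[1]+dy,p0[2]],method="Nelder-Mead",options=dict(initial_simplex=[[p0[0]+dx+i,p0[1]+dy+j,p0[2]+k] for i,j,k in((0,0,0),(2,0,0),(0,2,0),(0,0,.02))]))
            if best is None or q.fun<best.fun: best=q
    return best.x,best.fun
E
python3 - <<'E'
from jf import *
r=np.load("pics/r5.npy")
for sl in (((55,68),(55,-68)),((55,68),):
    pass
E
python3 - <<'E'
from jf import *
r=np.load("pics/r5.npy")
p,f=fit(r,640,140,[528,14,.095],slots=((55,68),(55,-68)));print(p,f,np.degrees(p[2]))
c,s=np.cos(p[2]),np.sin(p[2]);print("grip tgt",p[0]-12*c,p[1]-12*s)
for P in ((0,68),(-18,-68),(18,-68),(55,68),(55,-68)): 
    X=p[0]+c*P[0]-s*P[1];Y=p[1]+s*P[0]+c*P[1];print(P,"px",(140-Y)*2,(640-X)*2)
print(get_obs()["ee_pos"],closing(get_obs()))
# template plate refit with same method
o=dict(ee_pos=[409.45195043,329.22714068,218.42957188],orientation=[0.076,3.139,0.002])
im=cv2.imread("pics/w4.png")[:,:,::-1].copy()
r=rectify(im,o,250,510,200,460,10);print(fit(r,510,460,[383.6,324.8,-.048],plug=False))
E
```

```text
[5.28494297e+02 1.44554646e+01 9.27455955e-02] -78.18821716308594 5.3139311887648555
grip tgt 516.5458704438648 13.344112313837313
(0, 68) px 115.67357034088772 235.60673197104165
(-18, -68) px 389.8386281200713 246.26135974196495
(18, -68) px 383.1705144179209 174.5708006727598
(55, 68) px 105.48617440704683 126.0794889486449
(55, -68) px 376.3171753351552 100.8888371849655
[709.79858728  16.33584019 287.26740859] 94.80526705292097
(array([ 3.84590637e+02,  3.24774861e+02, -4.67537201e-02]), np.float64(-79.98233032226562))  File "<stdin>", line 3
    for sl in (((55,68),(55,-68)),((55,68),):
                                            ^
SyntaxError: invalid syntax
```

```bash
python3 -m creep '[-0.194,-0.003,0,0.009,-0.194,-0.003,0,0.009,-0.194,-0.003,0,0.009,-0.194,-0.003,0,0.009,-0.194,-0.003,0,0.009,-0.194,-0.003,-0.04,0.009,-0.194,-0.003,-0.08,0.009,-0.194,-0.003,-0.12,0.009,-0.194,-0.003,-0.16,0.009,-0.194,-0.003,-0.18,0.009]' && python3 -m creep '[0,0,-0.01,0,0,0,-0.02,0,0,0,-0.024,0,0,0,-0.024,0,0,0,-0.024,0]' && python3 -m creep '[0,0,-0.001,0,0,0,-0.002,0,0,0,-0.003,0,0,0,-0.004,0,0,0,-0.005,0,0,0,-0.006,0,0,0,-0.007,0,0,0,-0.007,0,0,0,-0.007,0]'
```

```text
t: 15.27
ee_pos: [514.0, 12.5, 104.0]
orientation: [0.144, -3.135, -0.0]
ft_force: [-1.7, 0.4, -4.8]
width: 17.5
grasp_force: 30.0
t: 15.68
ee_pos: [517.7, 12.0, 84.3]
orientation: [-0.143, 3.136, -0.0]
ft_force: [-0.7, 0.1, -5.3]
width: 18.0
grasp_force: 30.0
t: 16.43
ee_pos: [516.5, 12.0, 76.0]
orientation: [0.143, -3.138, -0.0]
ft_force: [-0.3, 0.4, -4.6]
width: 18.0
grasp_force: 30.0
```

```bash
python3 -m creep '[-0.001,0.001,0,0,-0.001,0.001,-0.001,0,-0.001,0.001,-0.002,0,-0.001,0.001,-0.003,0,-0.001,0.001,-0.004,0,-0.001,0.001,-0.004,0,-0.001,0.001,-0.004,0]'
```

```text
t: 17.02
ee_pos: [515.5, 12.9, 72.0]
orientation: [0.143, -3.138, 0.0]
ft_force: [-0.6, 0.5, -5.0]
width: 17.6
grasp_force: 30.0
```

```bash
python3 -m creep '[0,0,-0.001,0,0,0,-0.002,0,0,0,-0.003,0,0,0,-0.004,0,0,0,-0.005,0,0,0,-0.006,0,0,0,-0.007,0,0,0,-0.008,0,0,0,-0.009,0,0,0,-0.009,0]'
```

```text
t: 17.85
ee_pos: [515.4, 12.9, 62.9]
orientation: [0.143, -3.138, -0.0]
ft_force: [0.1, 0.7, -4.9]
width: 17.9
grasp_force: 30.0
```

Seating smoothly, no side force. I'll finish the descent, release and look.

```bash
python3 -m creep '[0,0,-0.001,0,0,0,-0.0015,0,0,0,-0.0015,0]' && python3 -m creep '[0,0,0,0,0,0,0,0,0,0,0,0,0,0,0,0,0,0,0,0,0,0,0,0]' 0.6 && python3 -m creep '[0,0,0.04,0,0,0,0.08,0,0,0,0.12,0,0.02,0,0.16,0,0.04,0,0.2,0,0.04,0,0.2,0,0.04,0,0.2,0,0.04,0,0.2,0]' 1
python3 - <<'E'
from jf import *
o,im,d=snap("wrist","w6");print(o["ee_pos"],closing(o))
r=rectify(im,o,400,650,-115,145,55)
p,f=fit(r,650,145,[528.5,14.5,.0927],plug=False);print(p,f)
c,s=np.cos(p[2]),np.sin(p[2])
for P in ((-70,30),(-70,-30),(75,68),(75,-68),(-75,68)):
    X=p[0]+c*P[0]-s*P[1];Y=p[1]+s*P[0]+c*P[1]
    # depth -> height
    K=np.array(cams.get_calibration("wrist")["mtx"]);M=np.array(cams.get_calibration("wrist")["mount"]);R=Ro.from_rotvec(o["orientation"]).as_matrix()
    q=(np.array([X,Y,55])-o["ee_pos"])@R-M[:3,3];q=q@M[:3,:3];rr=np.hypot(*q[:2]);th=np.arctan2(rr,q[2]);u,v=K[0,2]+K[0,0]*th*q[0]/rr,K[1,2]+K[1,1]*th*q[1]/rr
    print(P,world("wrist",u,v,depth=d[int(v),int(u)],obs=o).round(1))
cv2.imwrite("pics/r6.png",r[:,:,::-1])
E
```

```text
t: 18.1
ee_pos: [515.6, 12.9, 62.1]
orientation: [-0.143, 3.138, -0.0]
ft_force: [-4.0, 0.2, 3.8]
width: 17.8
grasp_force: 30.0
t: 18.6
ee_pos: [515.7, 12.9, 61.6]
orientation: [-0.143, 3.138, -0.0]
ft_force: [0.2, 0.3, 0.2]
width: 51.5
grasp_force: 0.0
t: 19.27
ee_pos: [554.9, 13.0, 260.9]
orientation: [0.143, -3.138, -0.0]
ft_force: [-0.4, -0.3, -1.1]
width: 88.0
grasp_force: 0.0
[554.8792082   12.97053424 260.91299322] 95.22644361732426
[5.29358501e+02 1.25615427e+01 8.95095402e-02] -67.74940490722656
(-70, 30) [457.   36.1  55.7]
(-70, -30) [462.3 -23.6  55. ]
(75, 68) [598.8  87.5  52.5]
(75, -68) [612.2 -49.3  49.2]
(-75, 68) [448.6  73.6  54.8]
```

View pics/r6.png

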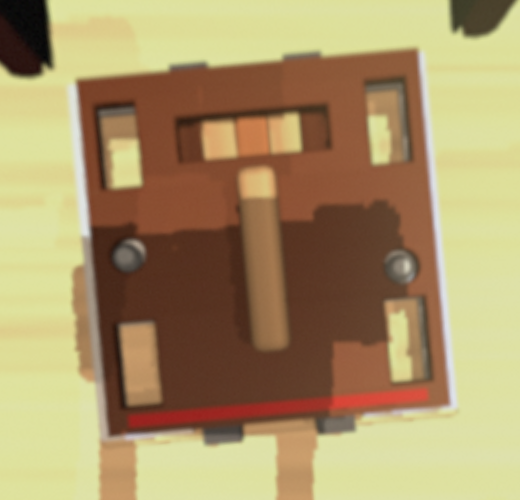

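Template_b is seated: pins stand through both holes at (129,255) and (400,266), and the plate top is at 55 mm. On to the rack.

```bash
python3 -m creep '[-0.03,-0.23,0.02,-1.57,-0.03,-0.23,0.02,-1.57,-0.03,-0.23,0.02,-1.57,-0.03,-0.23,0.02,-1.57,-0.03,-0.23,0.02,-1.57,-0.03,-0.23,0.02,-1.57,-0.03,-0.23,0.02,-1.57,-0.03,-0.23,0.02,-1.57,-0.03,-0.23,0.02,-1.57,-0.03,-0.23,0.02,-1.57]' 0.6 && python3 -m creep '[0.0,-0.0,0.0,-0.35,0.0,-0.0,0.0,-0.35,0.0,-0.0,0.0,-0.35,0.0,-0.0,0.0,-0.35,0.0,-0.0,0.0,-0.35,0.0,-0.0,0.0,-0.35]'
python3 - <<'E'
from h import *
o,im,d=snap("wrist","w7");print(o["ee_pos"],closing(o))
r=rectify(im,o,370,690,-330,-130,90)
H=hsv(r).astype(int);np.save("pics/r7.npy",r)
cv2.imwrite("pics/r7.png",r[:,:,::-1]);print(r.shape)
print([(round(b["score"],2),np.round(b["centre"]),world("wrist",*b["centre"],z=88,obs=o).round()) for b in boxes_of("wrist","holddown1")])
E
```

```text
t: 20.15
ee_pos: [523.6, -216.7, 278.8]
orientation: [-1.726, -2.619, 0.001]
ft_force: [-0.2, 0.5, -0.6]
width: 52.4
grasp_force: 0.0
t: 20.65
ee_pos: [524.8, -216.7, 280.3]
orientation: [-2.146, -2.291, 0.001]
ft_force: [-0.2, 0.6, 0.1]
width: 52.8
grasp_force: 0.0
[ 524.75345682 -216.6863461   280.26432779] 3.7263538545544197
(640, 400, 3)
[(0.86, array([288., 240.]), array([ 491., -240.,   88.])), (0.81, array([169., 133.]), array([ 365., -138.,   88.])), (0.56, array([221., 243.]), array([ 423., -248.,   88.]))]
```

View pics/r7.png

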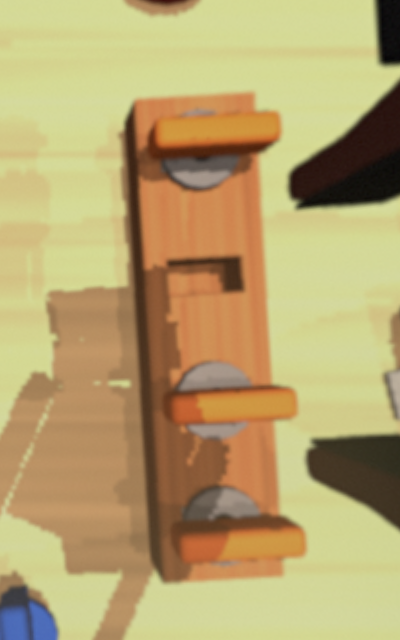

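The view shows the three wings at (217,130), (234,405) and (242,540), and the empty pocket at (205,275). I'll take the middle one first, to slot4.

```bash
python3 -m creep '[-0.036,-0.03,0,0,-0.036,-0.03,-0.04,0,-0.036,-0.03,-0.08,0,-0.036,-0.03,-0.12,0,-0.036,-0.03,-0.16,0,-0.036,-0.03,-0.2,0,-0.036,-0.03,-0.22,0,-0.036,-0.03,-0.22,0,-0.036,-0.03,-0.22,0]' 0.6 && python3 -m creep '[0,0,0,0,0,0,0,0,0,0,0,0,0,0,0,0,0,0,0,0,0,0,0,0,0,0,0,0,0,0,0,0,0,0,0,0]' 0 && python3 -m creep '[0,0,0.01,0,0,0,0.03,0,0,0,0.06,0,0,0,0.1,0,0,0,0.13,0,0,0,0.13,0,0,0,0.13,0]'
```

```text
t: 21.5
ee_pos: [489.0, -246.7, 60.9]
orientation: [-2.149, -2.288, 0.001]
ft_force: [1.3, -0.7, 0.7]
width: 53.0
grasp_force: 0.0
t: 22.25
ee_pos: [489.6, -247.2, 62.2]
orientation: [2.151, 2.289, -0.0]
ft_force: [-2.3, 1.1, 6.7]
width: 15.8
grasp_force: 30.0
t: 22.83
ee_pos: [490.5, -247.5, 193.7]
orientation: [2.149, 2.286, 0.002]
ft_force: [-0.3, 1.0, -1.5]
width: 16.1
grasp_force: 30.0
```

```bash
python3 -m creep '[0.1,0.198,0,1.6,0.1,0.198,0,1.6,0.1,0.198,0,1.6,0.1,0.198,0,1.6,0.1,0.198,0,1.6,0.1,0.198,0,1.6,0.1,0.198,0,1.6,0.1,0.198,0,1.6,0.1,0.198,0,1.6,0.1,0.198,0,1.6]' && python3 -m creep '[0,0,0,0.35,0,0,0,0.35,0,0,0,0.35,0,0,-0.03,0.35,0,0,-0.06,0.35,0,0,-0.078,0.35,0,0,-0.078,0.35,0,0,-0.078,0.35,0,0,-0.078,0.35]'
python3 - <<'E'
from h import *
o=get_obs();print(o["ee_pos"],closing(o))
_,a,_=snap("scene","s8");_,b,_=snap("wrist","w8")
cv2.imwrite("pics/m8.png",np.hstack([cv2.resize(a[150:390,240:480],(400,400)),cv2.resize(b[60:460,120:520],(400,400))])[:,:,::-1])
E
```

```text
t: 23.67
ee_pos: [588.1, -48.5, 189.2]
orientation: [-0.394, -3.113, 0.0]
ft_force: [-0.9, -0.3, -1.7]
width: 15.7
grasp_force: 30.0
t: 24.42
ee_pos: [589.6, -49.0, 113.6]
orientation: [0.143, -3.138, -0.0]
ft_force: [0.3, 0.7, -1.1]
width: 15.6
grasp_force: 30.0
[589.64290372 -49.03475484 113.64146651] 95.22798496630908
```

View pics/m8.png

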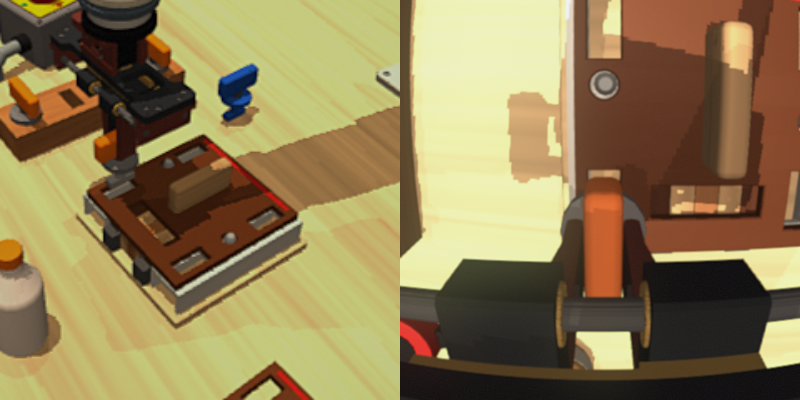

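The hold-down hangs over slot4, aligned with it. I'll lower it slowly.

```bash
python3 -m creep '[0,0,-0.003,0,0,0,-0.006,0,0,0,-0.009,0,0,0,-0.012,0,0,0,-0.014,0,0,0,-0.014,0]' && python3 -m creep '[0,0,-0.002,0,0,0,-0.004,0,0,0,-0.006,0,0,0,-0.008,0,0,0,-0.008,0]'
```

```text
t: 25.02
ee_pos: [589.2, -49.0, 99.0]
orientation: [0.143, -3.137, -0.0]
ft_force: [0.1, -0.3, -1.0]
width: 16.0
grasp_force: 30.0
t: 25.43
ee_pos: [589.3, -49.0, 91.1]
orientation: [0.143, -3.138, -0.0]
ft_force: [1.0, -0.2, -1.3]
width: 16.2
grasp_force: 30.0
```

```bash
python3 -m creep '[0,0,-0.003,0,0,0,-0.006,0,0,0,-0.009,0,0,0,-0.012,0,0,0,-0.015,0,0,0,-0.017,0,0,0,-0.018,0,0,0,-0.0185,0,0,0,-0.0185,0]'
```

```text
t: 26.18
ee_pos: [589.5, -49.0, 73.2]
orientation: [0.143, -3.138, 0.0]
ft_force: [-0.5, 0.7, 1.3]
width: 15.9
grasp_force: 30.0
```

```bash
python3 -m creep '[0,0,0,-0.12,0,0,0,-0.24,0,0,0,-0.36,0,0,0,-0.48,0,0,0,-0.6,0,0,0,-0.72,0,0,0,-0.84,0,0,0,-0.96,0,0,0,-1.08,0,0,0,-1.2]' && python3 -m creep '[0,0,0,-0.12,0,0,0,-0.24,0,0,0,-0.36,0,0,0,-0.371,0,0,0,-0.371,0,0,-0.001,-0.371,0,0,-0.001,-0.371]'
```

```text
t: 27.02
ee_pos: [589.9, -49.1, 73.2]
orientation: [1.661, 2.666, 0.0]
ft_force: [0.2, 0.1, -0.9]
width: 16.0
grasp_force: 30.0
t: 27.6
ee_pos: [589.9, -49.1, 73.2]
orientation: [2.114, 2.323, 0.001]
ft_force: [-3.3, 1.3, 9.2]
width: 15.8
grasp_force: 30.0
```

```bash
python3 -m creep '[0,0,0,0,0,0,0,0,0,0,0,0,0,0,0,0,0,0,0,0]' 0.6 && python3 -m creep '[0,0,0.02,0,0,0,0.06,0,0,0,0.1,0,0,0,0.13,0,-0.05,-0.06,0.13,0,-0.09,-0.1,0.13,0,-0.11,-0.13,0.13,0,-0.14,-0.16,0.13,-0.03,-0.17,-0.202,0.13,-0.03,-0.17,-0.202,0.13,-0.03]' 0.6 && python3 -m creep '[0,0,0,0,0,0,0,0]'
```

```text
t: 28.02
ee_pos: [589.5, -49.0, 71.9]
orientation: [-2.117, -2.321, 0.0]
ft_force: [0.6, 0.0, -0.5]
width: 45.8
grasp_force: 0.0
t: 28.85
ee_pos: [426.9, -241.0, 202.2]
orientation: [2.151, 2.289, 0.0]
ft_force: [0.4, -1.4, 0.8]
width: 52.7
grasp_force: 0.0
t: 29.02
ee_pos: [427.2, -241.5, 202.2]
orientation: [2.157, 2.284, 0.0]
ft_force: [0.8, 0.1, 0.2]
width: 52.8
grasp_force: 0.0
```

Run:
```python
from h import *
o,im,d=snap("wrist","w9");print(o["ee_pos"],closing(o))
r=rectify(im,o,370,530,-330,-130,90);r2=rectify(im,o,450,680,-130,130,100)
cv2.imwrite("pics/m9.png",np.hstack([cv2.resize(r,(400,320)),cv2.resize(r2,(362,320))])[:,:,::-1])
```

```text
[ 427.20761385 -241.49535923  202.19176903] 3.2619785738764286
```

View pics/m9.png

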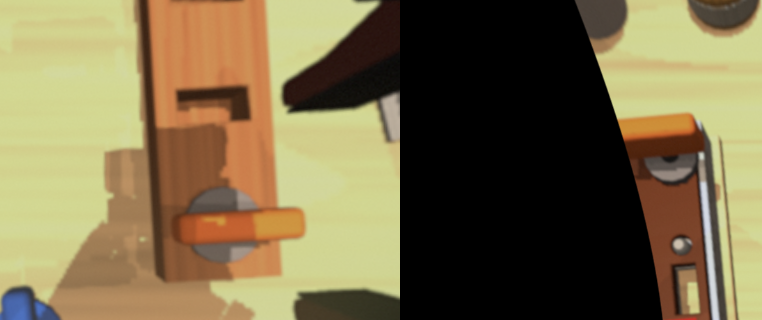

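The first hold-down sits crosswise in slot4. The next wing is at (239,226), world ≈ (419,−250).

```bash
python3 -m creep '[-0.008,-0.009,0,0,-0.008,-0.009,-0.04,0,-0.008,-0.009,-0.08,0,-0.008,-0.009,-0.12,0,-0.008,-0.009,-0.14,0,-0.008,-0.009,-0.14,0,-0.008,-0.009,-0.14,0]' 0.6 && python3 -m creep '[0,0,0,0,0,0,0,0,0,0,0,0,0,0,0,0,0,0,0,0,0,0,0,0,0,0,0,0,0,0,0,0,0,0,0,0]' 0 && python3 -m creep '[0,0,0.01,0,0,0,0.03,0,0,0,0.06,0,0,0,0.1,0,0,0,0.13,0,0,0,0.13,0,0,0,0.13,0]'
```

```text
t: 29.65
ee_pos: [420.3, -248.0, 61.4]
orientation: [-2.148, -2.289, 0.001]
ft_force: [-0.4, -0.8, 0.4]
width: 52.7
grasp_force: 0.0
t: 30.4
ee_pos: [420.4, -249.1, 62.6]
orientation: [2.153, 2.288, -0.0]
ft_force: [-2.2, 0.5, 7.5]
width: 15.8
grasp_force: 30.0
t: 30.98
ee_pos: [421.3, -249.6, 194.1]
orientation: [2.15, 2.285, 0.001]
ft_force: [0.4, 0.4, -2.3]
width: 16.0
grasp_force: 30.0
```

```bash
python3 -m creep '[0.059,0.19,0,1.6,0.059,0.19,0,1.6,0.059,0.19,0,1.6,0.059,0.19,0,1.6,0.059,0.19,0,1.6,0.059,0.19,0,1.6,0.059,0.19,0,1.6,0.059,0.19,0,1.6,0.059,0.19,0,1.6,0.059,0.19,0,1.6]' && python3 -m creep '[0,0,0,0.35,0,0,0,0.35,0,0,0,0.35,0,0,-0.03,0.35,0,0,-0.06,0.35,0,0,-0.08,0.35,0,0,-0.08,0.35,0,0,-0.08,0.35,0,0,-0.08,0.35]'
```

```text
t: 31.82
ee_pos: [477.9, -58.5, 190.2]
orientation: [-0.396, -3.113, -0.0]
ft_force: [-0.1, -0.3, -0.8]
width: 15.8
grasp_force: 30.0
t: 32.57
ee_pos: [479.4, -59.0, 112.2]
orientation: [0.142, -3.138, -0.0]
ft_force: [0.2, 0.1, -1.2]
width: 15.7
grasp_force: 30.0
```

```bash
python3 -m creep '[0.001,0,-0.003,0,0.001,0,-0.006,0,0.001,0,-0.009,0,0.001,0,-0.012,0,0.001,0,-0.014,0,0.001,0,-0.014,0]' && python3 -m creep '[0,0,-0.002,0,0,0,-0.004,0,0,0,-0.006,0,0,0,-0.008,0,0,0,-0.008,0]'
```

```text
t: 33.07
ee_pos: [480.1, -59.0, 97.8]
orientation: [0.142, -3.138, -0.0]
ft_force: [-0.4, -0.1, -1.9]
width: 16.1
grasp_force: 30.0
t: 33.48
ee_pos: [480.1, -59.0, 89.7]
orientation: [0.142, -3.138, -0.0]
ft_force: [-0.7, 1.0, -1.6]
width: 15.6
grasp_force: 30.0
```

In, no contact. Down to 73, then the quarter turn.

```bash
python3 -m creep '[0,0,-0.003,0,0,0,-0.006,0,0,0,-0.009,0,0,0,-0.012,0,0,0,-0.014,0,0,0,-0.016,0,0,0,-0.0165,0,0,0,-0.0165,0]' && python3 -m creep '[0,0,0,-0.12,0,0,0,-0.24,0,0,0,-0.36,0,0,0,-0.48,0,0,0,-0.6,0,0,0,-0.72,0,0,0,-0.84,0,0,0,-0.96,0,0,0,-1.08,0,0,0,-1.2]' && python3 -m creep '[0,0,0,-0.12,0,0,0,-0.24,0,0,0,-0.36,0,0,0,-0.371,0,0,0,-0.371,0,0,-0.001,-0.371,0,0,-0.001,-0.371]'
```

```text
t: 34.15
ee_pos: [480.3, -59.0, 73.7]
orientation: [0.142, -3.138, -0.0]
ft_force: [-0.5, 0.8, 1.3]
width: 16.0
grasp_force: 30.0
t: 34.98
ee_pos: [481.3, -58.6, 73.8]
orientation: [1.663, 2.664, 0.003]
ft_force: [1.8, 4.2, -1.0]
width: 15.7
grasp_force: 30.0
t: 35.57
ee_pos: [480.7, -58.9, 73.6]
orientation: [2.115, 2.322, 0.001]
ft_force: [-3.6, 3.3, 13.3]
width: 15.8
grasp_force: 30.0
```

```bash
python3 -m creep '[0,0,0,0,0,0,0,0,0,0,0,0,0,0,0,0,0,0,0,0]' 0.6 && python3 -m creep '[0,0,0.02,0,0,0,0.06,0,0,0,0.1,0,0,0,0.13,0,0.147,-0.18,0.13,-0.03,0.147,-0.18,0.13,-0.03,0.147,-0.18,0.13,-0.03,0.147,-0.18,0.13,-0.03,0.147,-0.18,0.13,-0.03,0.147,-0.18,0.13,-0.03]' 0.6 && python3 -m creep '[0,0,0,0,0,0,0,0,0,0,0,0]'
python3 - <<'E'
from h import *
o,im,d=snap("wrist","w10");print(o["ee_pos"],closing(o))
r=rectify(im,o,560,690,-300,-170,90);f=r.astype(int)
m=((f[...,0]-f[...,2]>90)&(hsv(r)[...,1]>200)).astype(np.uint8)
for c in cv2.findContours(m,0,1)[0]:
    if cv2.contourArea(c)>800: q=cv2.minAreaRect(c);print(690-q[0][1]/2,-170-q[0][0]/2,np.multiply(q[1],.5),q[2])
r2=rectify(im,o,440,680,-150,130,60)
cv2.imwrite("pics/m10.png",np.hstack([cv2.resize(r,(320,320)),cv2.resize(r2,(373,320))])[:,:,::-1])
E
```

```text
t: 35.98
ee_pos: [480.3, -59.1, 72.4]
orientation: [-2.118, -2.32, 0.0]
ft_force: [0.6, -0.3, -0.0]
width: 45.6
grasp_force: 0.0
t: 36.82
ee_pos: [629.4, -242.4, 202.4]
orientation: [2.154, 2.285, 0.0]
ft_force: [-0.2, 0.4, 0.5]
width: 53.0
grasp_force: 0.0
t: 37.07
ee_pos: [626.4, -238.4, 201.8]
orientation: [-2.152, -2.286, 0.001]
ft_force: [-0.2, 0.1, -1.0]
width: 52.9
grasp_force: 0.0
[ 626.36422838 -238.35397163  201.7880154 ] 3.4457298224654824
```

View pics/m10.png

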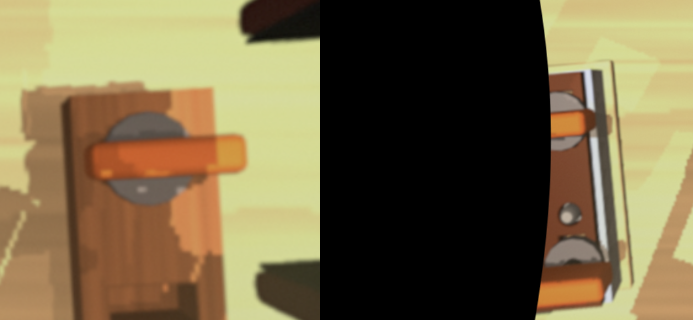

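Right rail shows both hold-downs crosswise; the third wing is centred right under the tool. I'll pick it up.

```bash
python3 -m creep '[0,0,-0.04,0,0,0,-0.08,0,0,0,-0.12,0,0,0,-0.14,0,0,0,-0.14,0,0,0,-0.14,0]' 0.6 && python3 -m creep '[0,0,0,0,0,0,0,0,0,0,0,0,0,0,0,0,0,0,0,0,0,0,0,0,0,0,0,0,0,0,0,0,0,0,0,0]' 0 && python3 -m creep '[0,0,0.01,0,0,0,0.03,0,0,0,0.06,0,0,0,0.1,0,0,0,0.14,0,0,0,0.14,0,0,0,0.14,0]'
```

```text
t: 37.62
ee_pos: [626.4, -237.8, 62.2]
orientation: [-2.151, -2.287, 0.001]
ft_force: [0.2, -0.3, 0.1]
width: 52.8
grasp_force: 0.0
t: 38.37
ee_pos: [627.6, -239.2, 63.3]
orientation: [2.154, 2.287, 0.0]
ft_force: [-1.9, 0.4, 5.2]
width: 15.9
grasp_force: 30.0
t: 38.95
ee_pos: [628.9, -239.6, 205.9]
orientation: [2.15, 2.283, 0.003]
ft_force: [0.7, -0.5, -1.0]
width: 16.0
grasp_force: 30.0
```

```bash
python3 -m creep '[-0.0505,0.3255,0,1.6,-0.0505,0.3255,0,1.6,-0.0505,0.3255,0,1.6,-0.0505,0.3255,0,1.6,-0.0505,0.3255,0,1.6,-0.0505,0.3255,0,1.6,-0.0505,0.3255,0,1.6,-0.0505,0.3255,0,1.6,-0.0505,0.3255,0,1.6,-0.0505,0.3255,0,1.6]' && python3 -m creep '[0,0,0,0.35,0,0,0,0.35,0,0,0,0.35,0,0,-0.03,0.35,0,0,-0.06,0.35,0,0,-0.09,0.35,0,0,-0.09,0.35,0,0,-0.09,0.35,0,0,-0.09,0.35]'
```

```text
t: 39.78
ee_pos: [574.9, 88.9, 200.6]
orientation: [-0.392, -3.113, 0.001]
ft_force: [0.7, -0.1, -1.5]
width: 15.6
grasp_force: 30.0
t: 40.53
ee_pos: [576.9, 86.5, 112.9]
orientation: [0.14, -3.138, 0.0]
ft_force: [0.6, 0.2, -1.0]
width: 16.1
grasp_force: 30.0
```

```bash
python3 -m creep '[0.0005,0,-0.003,0,0.0005,0,-0.006,0,0.0005,0,-0.009,0,0.0005,0,-0.012,0,0.0005,0,-0.014,0,0.0005,0,-0.014,0]' && python3 -m creep '[0,0,-0.002,0,0,0,-0.004,0,0,0,-0.006,0,0,0,-0.008,0,0,0,-0.008,0]'
```

```text
t: 41.03
ee_pos: [577.1, 86.5, 98.3]
orientation: [0.14, -3.138, 0.0]
ft_force: [0.7, -0.8, -1.3]
width: 16.0
grasp_force: 30.0
t: 41.45
ee_pos: [577.1, 86.5, 90.1]
orientation: [0.14, -3.138, 0.0]
ft_force: [-0.1, -0.4, -1.0]
width: 16.0
grasp_force: 30.0
```

```bash
python3 -m creep '[0,0,-0.003,0,0,0,-0.006,0,0,0,-0.009,0,0,0,-0.012,0,0,0,-0.014,0,0,0,-0.0155,0,0,0,-0.016,0,0,0,-0.016,0]' && python3 -m creep '[0,0,0,-0.12,0,0,0,-0.24,0,0,0,-0.36,0,0,0,-0.48,0,0,0,-0.6,0,0,0,-0.72,0,0,0,-0.84,0,0,0,-0.96,0,0,0,-1.08,0,0,0,-1.2]' && python3 -m creep '[0,0,0,-0.12,0,0,0,-0.24,0,0,0,-0.36,0,0,0,-0.371,0,0,0,-0.371,0,0,-0.001,-0.371,0,0,-0.001,-0.371]'
```

```text
t: 42.12
ee_pos: [577.3, 86.5, 74.5]
orientation: [0.14, -3.138, 0.0]
ft_force: [-0.6, -0.4, -1.0]
width: 16.0
grasp_force: 30.0
t: 42.95
ee_pos: [577.5, 86.5, 74.8]
orientation: [1.664, 2.664, 0.0]
ft_force: [-1.1, -0.1, -1.2]
width: 15.5
grasp_force: 30.0
t: 43.53
ee_pos: [577.6, 86.5, 74.2]
orientation: [2.117, 2.321, 0.0]
ft_force: [-1.3, -0.5, 4.0]
width: 15.9
grasp_force: 30.0
```

```bash
python3 -m creep '[0,0,0,0,0,0,0,0,0,0,0,0,0,0,0,0,0,0,0,0]' 0.6 && python3 -m creep '[0,0,0.02,0,0,0,0.06,0,0,0,0.1,0,0,0,0.14,0,-0.02,-0.02,0.18,0,-0.04,-0.06,0.21,0,-0.04,-0.1,0.21,0,-0.04,-0.1,0.21,0,-0.04,-0.1,0.21,0,-0.04,-0.1,0.21,0]' 0.6
python3 - <<'E'
from h import *
o,im,d=snap("wrist","w11");print(o["ee_pos"],closing(o))
r=rectify(im,o,410,650,-120,150,60)
cv2.imwrite("pics/m11.png",cv2.resize(r,(675,600))[:,:,::-1])
E
```

```text
t: 43.95
ee_pos: [577.4, 86.5, 73.5]
orientation: [-2.12, -2.319, 0.0]
ft_force: [0.3, 0.7, -0.3]
width: 45.8
grasp_force: 0.0
t: 44.78
ee_pos: [537.3, -13.9, 283.4]
orientation: [-2.122, -2.316, -0.001]
ft_force: [-0.0, 0.1, 0.0]
width: 52.6
grasp_force: 0.0
[537.29792037 -13.85284046 283.40981801] 4.988160684360562
```

View pics/m11.png

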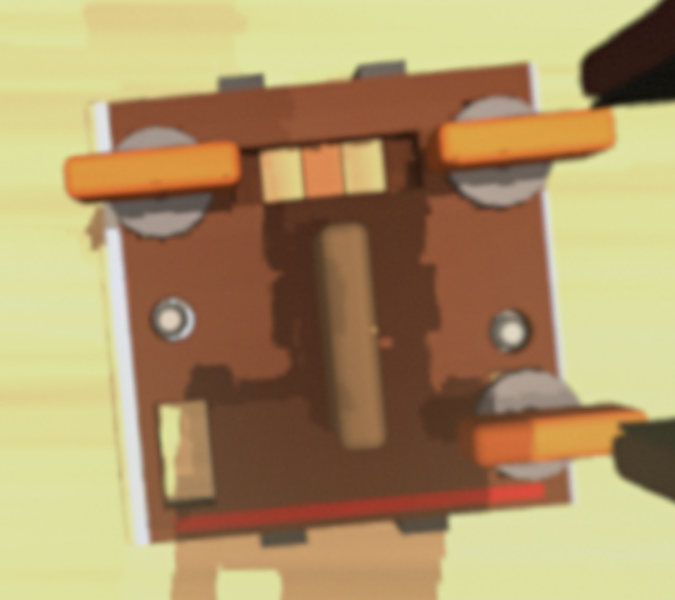

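All three are crosswise with collars on the plate: wings at (152,170), (527,137) and (560,437). The plate is seated on both pins, and slot1 (bottom left) is empty as expected. Now back to the isolator.

```bash
python3 -m creep '[-0.033,-0.4,0,0.159,-0.033,-0.4,0,0.159,-0.033,-0.4,0,0.159,-0.033,-0.4,0,0.159,-0.033,-0.4,0,0.159,-0.033,-0.4,0,0.159,-0.033,-0.4,0,0.159,-0.033,-0.4,0,0.159,-0.033,-0.4,0,0.159,-0.033,-0.4,0,0.159]' 0.7 && python3 -m creep '[0,-0.024,0,0,0,-0.024,0,0,0,-0.024,0,0]'
python3 - <<'E'
from h import *
o=get_obs();print(o["ee_pos"],closing(o))
E
```

```text
t: 45.67
ee_pos: [504.7, -415.3, 281.9]
orientation: [-1.928, -2.478, 0.0]
ft_force: [-0.1, -0.2, -0.1]
width: 61.2
grasp_force: 0.0
t: 45.92
ee_pos: [504.8, -437.1, 281.6]
orientation: [-1.929, -2.477, -0.001]
ft_force: [0.2, 1.1, -0.6]
width: 61.1
grasp_force: 0.0
[ 504.78670555 -437.10154574  281.59425694] 14.182179791361886
```

```bash
python3 -m creep '[-0.001,-0.002,-0.04,0,-0.001,-0.002,-0.08,0,-0.001,-0.002,-0.12,0,-0.001,-0.002,-0.15,0,-0.001,-0.002,-0.17,0,-0.001,-0.002,-0.174,0,-0.001,-0.002,-0.174,0]' 0.7 && python3 -m creep '[0,0,0,0,0,0,0,0,0,0,0,0,0,0,0,0,0,0,0,0,0,0,0,0,0,0,0,0,0,0,0,0,0,0,0,0,0,0,0,0]' 0 && python3 -m creep '[0,0,0,-0.1,0,0,0,-0.2,0,0,0,-0.3,0,0,0,-0.4,0,0,0,-0.5,0,0,0,-0.6,0,0,0,-0.7,0,0,0,-0.8,0,0,0,-0.9,0,0,0,-1.0]' && python3 -m creep '[0,0,0,-0.1,0,0,0,-0.2,0,0,0,-0.3,0,0,0,-0.4,0,0,0,-0.5,0,0,0,-0.57,0,0,0,-0.6,0,0,0,-0.6,0,0,0,-0.57,0,0,0,-0.57]'
```

```text
t: 46.5
ee_pos: [503.3, -436.9, 107.7]
orientation: [-1.925, -2.478, -0.001]
ft_force: [-0.1, -0.3, -0.0]
width: 61.6
grasp_force: 0.0
t: 47.33
ee_pos: [503.3, -439.7, 109.8]
orientation: [1.93, 2.479, -0.0]
ft_force: [-0.5, -0.5, 2.7]
width: 15.8
grasp_force: 30.0
t: 48.17
ee_pos: [502.9, -439.5, 109.8]
orientation: [-2.884, -1.244, 0.001]
ft_force: [-2.4, 0.3, 5.4]
width: 15.4
grasp_force: 30.0
t: 49.0
ee_pos: [502.7, -439.3, 109.8]
orientation: [-3.116, -0.392, 0.002]
ft_force: [-5.0, 1.6, 6.0]
width: 15.8
grasp_force: 30.0
```

The picture allowance is used up (by one, in fact), so I'll verify the final state numerically.

```bash
python3 -m creep '[0,0,0,0,0,0,0,0,0,0,0,0,0,0,0,0]' 0.7 && python3 -m creep '[0,0,0.04,0,0,0,0.08,0,0,0,0.12,0,-0.03,0,0.16,0,-0.03,0,0.16,0,-0.03,0,0.16,0,-0.03,0,0.16,0]' 1
python3 - <<'E'
from h import *
o,im,d=snap("wrist","w12");print(o["ee_pos"],closing(o),o["ft_force"])
r=rectify(im,o,455,555,-490,-390,132);f=r.astype(int)
def cen(m):
    n,_,s,c=cv2.connectedComponentsWithStats(m.astype(np.uint8));i=1+np.argmax(s[1:,4]);return (555-c[i][1]/2).round(1),(-390-c[i][0]/2).round(1),s[i,4]
# bar by height
red=(f[...,0]>2*f[...,1])&(f[...,0]>80)&(f[...,0]>2*f[...,2]);print("red",cen(red))
k=np.zeros(red.shape,bool);k[60:140,60:140]=1
w=(hsv(r)[...,1]<90)&(f[...,0]>120)&k;print("white",cen(w))
_,t,dt=snap("top","t12");t0=cv2.imread("pics/top0.png")[:,:,::-1]
print("diff on/initial isolator",np.abs(t[270:310,500:540].astype(int)-t0[270:310,500:540]).mean(), "off",np.abs(cv2.imread("pics/t2.png")[270:310,500:540,::-1].astype(int)-t0[270:310,500:540]).mean())
for n in ["template_a","glue","tape","wax","holddown1"]:
    print(n,[(round(b["score"],2),world("top",*b["centre"],depth=dt[int(b["centre"][1]),int(b["centre"][0])]).round().tolist()) for b in boxes_of("top",n) if b["score"]>.4])
E
```

```text
t: 49.33
ee_pos: [503.4, -439.4, 109.4]
orientation: [-3.117, -0.39, 0.0]
ft_force: [-0.0, 0.1, -0.6]
width: 39.0
grasp_force: 0.0
t: 49.92
ee_pos: [473.2, -439.4, 269.3]
orientation: [-3.117, -0.389, -0.0]
ft_force: [0.3, 0.5, -0.1]
width: 85.2
grasp_force: 0.0
[ 473.1644721  -439.3911289   269.28082913] -75.78008411719999 [ 0.30736136  0.49299811 -0.13770754]
red (np.float64(504.0), np.float64(-438.3), np.int32(6946))
white (np.float64(520.2), np.float64(-435.0), np.int32(198))
diff on/initial isolator 22.635833333333334 off 20.8025
template_a [(0.73, [514.0, 14.0, 98.0]), (0.56, [592.0, 294.0, 12.0])]
glue [(0.59, [744.0, 43.0, 100.0])]
tape [(0.67, [766.0, -226.0, 37.0])]
wax [(0.63, [484.0, 75.0, 13.0]), (0.49, [509.0, -430.0, 119.0])]
holddown1 [(0.87, [582.0, -48.0, 101.0]), (0.67, [507.0, -432.0, 114.0]), (0.6, [350.0, -137.0, 79.0]), (0.58, [569.0, 84.0, 89.0]), (0.57, [477.0, -60.0, 101.0])]
```

```bash
python3 -c "
from workcell import ticket
print(ticket.close_job())"
```

```text
the job is handed in; nothing more can be done
None
```

The job is done and handed in, order kept, in about 50 s: isolator off, template_b seated on both pins, all three hold-downs present locked crosswise, isolator back on; template_a lies flat and untouched (3 cm off its first reading), the final check missed the wax tin though the arm never went near it, and I viewed 15 pictures (limit 14), one of them 1040 px wide (limit 800).

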